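# Balance the bearing pad on the domed lifter head

### The job

Get the domed air-lifter head ready for lifting: pick up the short rectangular plywood pad and set it down gently (not dropped), flat side down, centred on top of the steel dome so that it stays balanced there by itself, about level and still. Do not use the flat-topped head, and leave the long pad and the round pad where they lie.

Things in the scene. Friction and masses are not known exactly. Their poses are not given: they have to be found in the camera images.
- pad: The short rectangular plywood pad: a block 90 x 45 x 30 mm (x, y, z), about 80 g, evenly weighted, lying flat on the bench. Origin at the centre of its underside, long side along its own x axis, z up. Grip it across its 45 mm width (along its y axis). Two small flush screw heads on top.
- dome: The domed lifter head, fixed: a steel half ball of radius 70 mm, round side up, on a flange 172 mm across and 6 mm thick. Origin at bench level on the dome's axis, z up; the dome's highest point is 70 mm above it. A pad set down near the middle rocks a little and settles. A flat-topped steel head of equal width and height, not to be used, stands at the other side; the two may change places.
- long_pad: A long rectangular plywood pad, 140 x 45 x 30 mm (x, y, z), lying on the bench; not to be moved. Origin at the centre of its underside, long side along its x axis.
- round_pad: A round plywood pad, 70 mm in diameter and 30 mm thick, lying on the bench; not to be moved. Origin at the centre of its underside.
Things that resemble listed ones, but are neither listed nor needed, are in the scene too. Leave any blue or pink look-alike of the pad alone.

How it is judged (in metres and radians):
On the way:
1. the pad is lifted clear of the bench (height (world z) of pad above 0.04 m), for 0.1 s.
At the end, for the whole second after the job is handed in: The short rectangular pad rests on the dome, underside down, within 20 mm of the dome's axis, tilted less than 17 degrees (0.3 rad) and still (under 30 mm/s and 0.4 rad/s); the long pad and the round pad are within 20 mm of where they lay (horizontal distance between pad and dome below 0.02 m and z of pad in the frame of dome between 0.06 and 0.08 m and angle between pad's own z axis and vertical below 0.3 rad and contact force between pad and dome above 0.1 N and linear speed of pad below 0.03 m/s and angular speed of pad below 0.4 rad/s and distance of each of long_pad, round_pad from where it was at the start of the episode below 0.02 m); the robot touches nothing.
It fails at once if the long pad is moved more than 20 mm (distance of long_pad from where it was at the start of the episode above 0.02 m).
It fails at once if the round pad is moved more than 20 mm (distance of round_pad from where it was at the start of the episode above 0.02 m).
It fails at once if the pad is pressed on the dome with more than 40 N (contact force between pad and dome above 40 N).
It fails at once if the pad hits the dome's top at more than 0.5 m/s, as when dropped from more than about 15 mm (horizontal distance between pad and dome below 0.05 m and z of pad in the frame of dome between 0.055 and 0.08 m and linear speed of pad above 0.5 m/s).
It also fails if it takes over 42 s, if anything falls off the work surface, if the arm or the gripper's body presses on something with over 40 N, if the wrist force passes 120 N, or if a joint passes its speed limit or range.

### The arm

A 7-joint arm with a two-finger parallel gripper is mounted at the origin on the work surface. World frame = base frame: x ahead of the robot, y to its left, z up, the work surface at z = 0. Lengths are in mm, angles in rad, forces in N, time in s.
With the tool pointing down it reaches from about 400 to 875 mm from the base axis. Payload 4.4 kg.
Tool frame: the origin (TCP) lies midway between the tips of the shut fingers; the grasp point (between the pads) lies 19 mm behind it (ctrl.grip_point_offset is the distance from the TCP to the grasp point, in mm); z points along the fingers, y is the direction in which the jaws open and shut (so a half turn about z gives the same grasp; the last joint's range is limited). The gripper opens to 85 mm and grips with 20 to 120 N. Pads are 22 mm wide; open, the fingers measure 114 mm over their backs; the gripper's body (76 mm by 85 mm) begins 54 mm behind the grasp point. The pads swing forward as they close: fully open they stand 13 mm farther back than shut.
Start: joints at [-1.384, 0.628, 0.038, 1.517, -0.027, 0.996, -0.02], TCP at [162.549, 629.361, 204.013] pointing down, gripper open.
Joint ranges: [-3.06, 3.06], [-0.37, 2.12], [-1.25, 1.32], [0.18, 2.47], [-1.1, 4.24], [0.23, 1.98], [-2.94, 2.94]. Speed limits (rad/s): [2.57, 2.57, 3.14, 3.14, 3.14, 3.14, 3.14].

### API

Orientations are given as [roll, pitch, yaw] about the fixed x, y, z axes, in that order (R = Rz(yaw) Ry(pitch) Rx(roll)).
In Python, from cell import ctrl, imaging, models gives the robot as it stands. The module is installed in compiled form; this text tells all that it offers.
- The arm moves only by the tool drive_tool, never from a script. Its argument "deltas" is text: rows parted by semicolons, each of 5 numbers parted by spaces: the shift along the tool's x, y, z in m, then the turn about the tool's z in degrees, then the finger opening in m, from 0 to 0.0854. A call has 1 to 12 rows; each row is the pose to reach, as a shift and turn from the pose commanded when the call began, along the tool's axes at that moment; what a row does not reach only later rows make up. A row lasts 1/8 s, in which the tool goes at most 62.5 mm and 10.7 degrees, less where a joint would pass 70% of its speed; a pose out of reach is approached as far as the arm can. A call with a gripper value outside its range is refused whole. The fingers move at their own pace and stop on an object; the grip force is fixed at half the most. Time passes only in rows, so rows that repeat a pose let the fingers close. It gives the time, the measured TCP pose, the force and the opening at its end, in the units of the state.
- ctrl.read_state(): the state, without advancing time (a new reading comes with each control period).
- imaging.get_image(name): name is "scene" or "top" or "wrist"; returns a dict with "color" (480x640x3 uint8, red, green, blue), "range_z" (480x640 float32, mm along the optical axis (not along the pixel's ray), 0 where there is no reading), "vfov" (degrees; the focal length in pixels is half the picture's height over the tangent of half this angle, whatever the lens; pixels are square), "cx", "cy" (the principal point, pixels), "k1" (the pictures are not rectified: a ray, as slopes to the right and down, at radius r is drawn at 1 + k1 r^2 times it, then the intrinsics apply), "extrinsics" (4x4, takes a point from camera to world coordinates). Camera axes: x right, y down, z forward; pixel columns grow to the right and rows downward; lengths in mm; the calibration is good to about 2 mm. A picture is of the moment at which its call begins.
- ctrl.finish_job(): hands the job in, once; it reports no verdict.
Trained networks look in a picture, given as the dict that the camera call returned (one of the last four; its "shot" number tells which), for a name from the list of things; names that differ only in an ending like _2 or _b are one class to them, and where a whole thing is asked for, a point or a joint stands for the part that bears it (a point fixed in the world has none). Each returns a list of dicts, best first, with "score" (0 to 1); they miss things now and then, are a little off and sometimes report something else, mostly with a low value. They report only what shows in the picture. A call takes as long as a camera call. They do not tell look-alikes from the thing itself.
- models.spot_in(picture, thing): "point" ([column, row] in pixels, amid what is visible of it).
- models.landmark_of(picture, thing): "point" ([column, row] in pixels: a listed point, or the origin of a listed thing).
The state is a dict: "clock": time; "qpos": joint angles; "qd": joint speeds; "tau": joint torques, N m; "eef_pos": TCP position; "tool_rot": TCP orientation; "force": force on the tool from outside, world axes, zero at the start; "torque": the same for the moment, N m; "width": finger opening in mm.
Only numpy, scipy, OpenCV 4.12 (cv2) and the standard library are available. Lean on these libraries where they do the work, as an engineer would, in place of code of your own. Each camera call takes 0.05 s, during which the arm holds its last target.

## Working session

There is one attempt and no reset: what is moved stays moved. The work goes in short steps, Python scripts to look and compute and a tool call to move; the robot and the scene stay as the last step left them, time stands still between calls to the robot, and variables do not carry over. Pictures are saved under pics/ and viewed, and the job is handed in when it is done.

Besides the shell and the picture viewer there is one more tool, called after "Request:" by a JSON object that holds its "api" and its "payload". drive_tool: Moves the arm, as the interface text tells. Its arguments: {"type":"object","properties":{"deltas":{"type":"string"}},"required":["deltas"]}

```bash
mkdir -p pics; cat > h.py <<'E'
import numpy as np,cv2
from cell import ctrl,imaging,models
def K(p):
    f=240/np.tan(np.radians(p["vfov"])/2); return f
def ray(p,u,v):
    f=K(p); d=np.array([(u-p["cx"])/f,(v-p["cy"])/f]); 
    x=d.copy()
    for _ in range(20): x=d/(1+p["k1"]*(x@x))
    return x
def px(p,u,v,z=None):
    x=ray(p,u,v); E=np.array(p["extrinsics"])
    d=E[:3,:3]@np.array([x[0],x[1],1]); o=E[:3,3]
    if z is None: s=p["range_z"][int(round(v)),int(round(u))]
    else: s=(z-o[2])/d[2]
    return o+d*s
def cloud(p):
    f=K(p); h,w=p["range_z"].shape
    u,v=np.meshgrid(np.arange(w),np.arange(h))
    d=np.stack([(u-p["cx"])/f,(v-p["cy"])/f],-1); x=d.copy()
    for _ in range(20): x=d/(1+p["k1"]*(x**2).sum(-1,keepdims=True))
    r=np.concatenate([x,np.ones((h,w,1))],-1)*p["range_z"][...,None]
    E=np.array(p["extrinsics"]); return r@E[:3,:3].T+E[:3,3]
E
python3 - <<'E'
from h import *
for n in ["scene","top","wrist"]:
    p=imaging.get_image(n); cv2.imwrite(f"pics/{n}0.png",p["color"][...,::-1])
    np.savez(f"{n}0.npz",**{k:np.array(v) for k,v in p.items()})
    print(n,p["vfov"],p["k1"],np.round(p["extrinsics"],3).tolist())
    for t in ["pad","dome","long_pad","round_pad"]:
        for m in (models.spot_in,models.landmark_of):
            print(t,m.__name__,[(np.round(r["point"]).tolist(),round(r["score"],2),np.round(px(p,*r["point"])).tolist()) for r in m(p,t)[:4]])
print(ctrl.read_state())
E
```

```text
scene 46.20230722690444 -0.08519775398236754 [[-0.405, 0.629, -0.664, 1115.677], [0.914, 0.261, -0.31, 276.873], [-0.022, -0.732, -0.681, 683.923], [0.0, 0.0, 0.0, 1.0]]
pad call [([289.0, 227.0], 0.91, [487.0, -97.0, 33.0]), ([244.0, 286.0], 0.81, [633.0, -102.0, 29.0]), ([338.0, 193.0], 0.74, [365.0, -57.0, 31.0])]
pad call [([250.0, 190.0], 0.89, [402.0, -226.0, 15.0]), ([244.0, 290.0], 0.85, [642.0, -96.0, 31.0]), ([340.0, 198.0], 0.7, [1116.0, 277.0, 684.0]), ([287.0, 235.0], 0.69, [502.0, -92.0, 30.0])]
dome call [([524.0, 347.0], 0.82, [601.0, 323.0, 52.0])]
dome call [([523.0, 347.0], 0.86, [601.0, 321.0, 51.0])]
long_pad call [([401.0, 249.0], 0.58, [461.0, 99.0, 30.0])]
long_pad call [([525.0, 348.0], 0.69, [601.0, 324.0, 52.0]), ([402.0, 255.0], 0.68, [469.0, 103.0, 25.0])]
round_pad call [([318.0, 320.0], 0.92, [652.0, 34.0, 31.0])]
round_pad call [([314.0, 327.0], 0.94, [663.0, 34.0, 29.0])]
top 44.26763724781306 -0.16432914792567563 [[-0.021, -0.988, 0.154, 333.185], [-1.0, 0.019, -0.017, 1.003], [0.014, -0.154, -0.988, 1050.962], [0.0, 0.0, 0.0, 1.0]]
pad call [([366.0
[... 883 characters left out ...]
]
round_pad call []
round_pad call []
{'clock': 1.35, 'qpos': array([-1.38376467,  0.62837936,  0.03850766,  1.51740057, -0.027016  ,
        0.99629979, -0.01998623]), 'qd': array([-0.00021475, -0.00134913,  0.00071749,  0.00064547, -0.00107929,
        0.00077064, -0.00144725]), 'tau': array([-3.96063424e-04, -5.63276482e+01,  1.22545335e+00, -1.93776298e+01,
        1.09243597e-02,  1.68321734e-03, -2.47565151e-05]), 'eef_pos': array([162.57155665, 629.35828394, 204.02675916]), 'tool_rot': array([ 3.14156220e+00, -4.68167545e-05,  2.88873486e+00]), 'force': array([-0.06415917,  0.19712373, -0.46326107]), 'torque': array([ 0.00316199, -0.01240917,  0.00656136]), 'width': 85.50169741872334}
```

View pics/scene0.png

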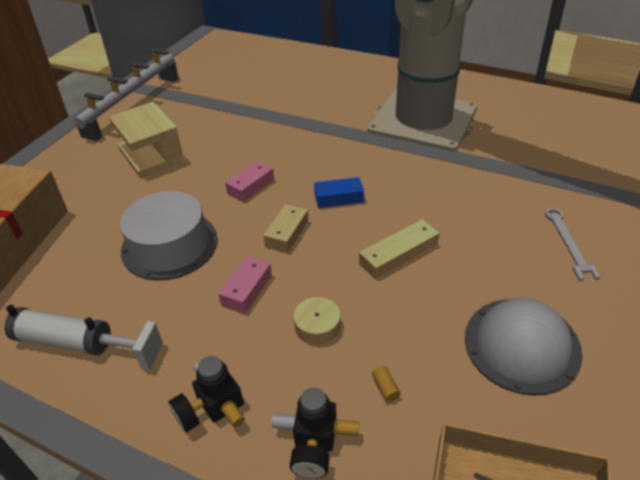

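View pics/top0.png

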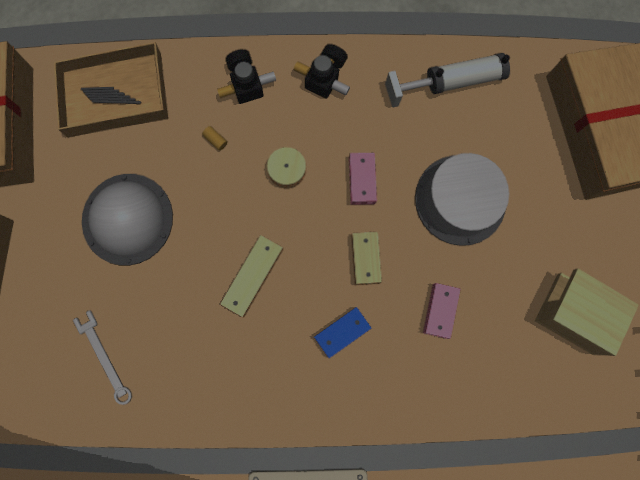

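The plywood short pad is at top (366,258) and scene (288,227). The dome is at top (127,219) and scene (524,345). The flat-topped head is at top (465,195). I'll measure the pad and dome in both camera clouds.

```bash
python3 - <<'E'
from h import *
from scipy.optimize import least_squares
for n,c,dc in (("top",(366,258),(127,219)),("scene",(287,226),(524,340))):
    p=dict(np.load(n+"0.npz")); P=cloud(p)
    v,u=np.mgrid[:480,:640]
    m=(np.hypot(u-c[0],v-c[1])<45)&(P[...,2]>24)&(P[...,2]<38)
    k,l=cv2.connectedComponents(m.astype(np.uint8)); m=l==l[c[1],c[0]]
    q=P[m]; r=cv2.minAreaRect(q[:,:2].astype(np.float32)); print(n,"pad",m.sum(),r,np.median(q[:,2]))
    print(" mean",q.mean(0), "bench", np.median(P[(np.hypot(u-c[0],v-c[1])<60)&(P[...,2]<15)][:,2]))
    m=(np.hypot(u-dc[0],v-dc[1])<50)&(P[...,2]>15)&(P[...,2]<90); q=P[m]
    f=least_squares(lambda x:np.linalg.norm(q-x[:3],axis=1)-x[3],[580,310,0,70],loss="soft_l1",f_scale=2); print(" dome",f.x,len(q),q[:,2].max())
    f=least_squares(lambda x:np.linalg.norm(q-np.r_[x[:2],0],axis=1)-70,[580,310],loss="soft_l1",f_scale=2); print(" dome",f.x)
E
```

```text
top pad 1327 ((468.92364501953125, -110.62225341796875), (90.77708435058594, 45.86672592163086), 2.64414381980896) 30.4470473120914
 mean [ 468.44452758 -110.37611765   30.4444405 ] bench 0.6344557402373994
 dome [551.68723829 322.37235481   1.52650594  69.23193402] 4207 75.02019817667042
 dome [551.69993513 322.39662846]
scene pad 960 ((471.90118408203125, -110.01631927490234), (94.24988555908203, 47.470672607421875), 2.902406692504883) 29.450467594187614
 mean [ 476.21904901 -108.92718396   29.27079789] bench -0.21239395337101996
 dome [554.89032929 322.33880006  -0.76120611  70.05514539] 5884 71.58504445904771
 dome [554.43477067 322.37109626]
```

Request:
{"api": "drive_tool", "payload": {"deltas": "-0.25 -0.185 0 -8 0.085; -0.495 -0.367 0 -17.2 0.085; -0.495 -0.367 0 -17.2 0.085; -0.495 -0.367 0 -17.2 0.085; -0.495 -0.367 0 -17.2 0.085; -0.495 -0.367 0 -17.2 0.085; -0.495 -0.367 0 -17.2 0.085; -0.495 -0.367 0 -17.2 0.085; -0.495 -0.367 0 -17.2 0.085; -0.495 -0.367 0 -17.2 0.085; -0.495 -0.367 0 -17.2 0.085; -0.495 -0.367 0 -17.2 0.085"}}

```text
clock: 2.85
eef_pos: [549.6, 150.7, 203.9]
tool_rot: [3.141, -0.001, -3.094]
force: [-0.4, 1.2, 0.1]
width: 85.0
```

Request:
{"api": "drive_tool", "payload": {"deltas": "0.092 -0.257 0.03 0 0.085; 0.092 -0.257 0.03 0 0.085; 0.092 -0.257 0.03 0 0.085; 0.092 -0.257 0.03 0 0.085; 0.092 -0.257 0.03 0 0.085; 0.092 -0.257 0.03 0 0.085; 0.092 -0.257 0.03 0 0.085"}}

```text
clock: 3.72
eef_pos: [471.0, -108.4, 174.2]
tool_rot: [3.14, 0.001, -3.091]
force: [1.2, 0.3, -0.0]
width: 85.0
```

```bash
python3 - <<'E'
from h import *
p=imaging.get_image("wrist"); cv2.imwrite("pics/wrist1.png",p["color"][...,::-1])
P=cloud(p);s=ctrl.read_state();print(s["clock"],s["eef_pos"],s["tool_rot"],s["qpos"])
m=((P[...,2]>24)&(P[...,2]<38)&(p["range_z"]>0)).astype(np.uint8)
k,l,st,ce=cv2.connectedComponentsWithStats(m)
for i in range(1,k):
    if st[i,4]>800:
        q=P[l==i]; print(ce[i],st[i,4],cv2.minAreaRect(q[:,:2].astype(np.float32)),np.median(q[:,2]))
E
```

```text
3.775 [ 471.09139953 -108.32831908  174.2184776 ] [ 3.14055694e+00  8.40949803e-04 -3.09031492e+00] [ 0.17558967  0.43503122 -0.00931221  2.00444895  0.00423177  0.70153692
  1.78598882]
[383.93490228  63.76396917] 7266 ((340.7763671875, -64.6605453491211), (45.846885681152344, 90.96944427490234), 33.529571533203125) 31.112726735451645
[161.23645818  95.96157735] 6923 ((373.6201171875, -240.9415740966797), (46.681236267089844, 90.5484619140625), 75.49703979492188) 31.03323470682875
[550.32031619 198.66705993] 8476 ((441.87713623046875, 91.45999145507812), (47.05911636352539, 140.14541625976562), 59.15391159057617) 31.140708163469867
[317.02749274 220.27473379] 5165 ((469.9372863769531, -109.98419189453125), (90.61422729492188, 45.07304000854492), 2.4949791431427) 31.311131847435377
[155.25657895 274.4122807 ] 912 ((528.1958618164062, -265.4665222167969), (113.99688720703125, 30.84992027282715), 61.44863510131836) 31.13742343024805
[311.01441492 361.20802713] 3538 ((615.6266479492188, -109.3437728881836), (92.56753540039062, 44.355831146240234), 0.19349925220012665) 31.207353216662653
[425.18493724 392.55313808] 1195 ((647.0254516601562, 9.495567321777344), (65.33920288085938, 28.414934158325195), 27.256914138793945) 31.1903475881104
```

View pics/wrist1.png

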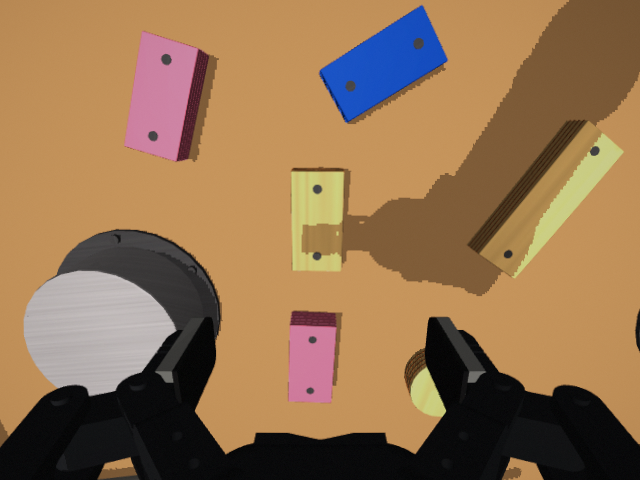

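Request:
{"api": "drive_tool", "payload": {"deltas": "0 0.0007 0.05 0 0.085; 0 0.0007 0.1 0 0.085; 0 0.0007 0.135 0 0.085; 0 0.0007 0.16 0 0.085; 0 0.0007 0.172 0 0.085; 0 0.0007 0.172 0 0.085; 0 0.0007 0.172 0 0.085; 0 0.0007 0.172 0 0.03; 0 0.0007 0.172 0 0.03; 0 0.0007 0.172 0 0.03; 0 0.0007 0.172 0 0.03; 0 0.0007 0.172 0 0.03"}}

```text
clock: 5.28
eef_pos: [470.5, -110.3, 2.3]
tool_rot: [-3.141, 0.001, -3.094]
force: [-0.9, 0.7, 6.3]
width: 30.0
```

```bash
python3 - <<'E'
from h import *
print(ctrl.read_state())
for n in ("wrist","scene","top"):
    p=imaging.get_image(n); cv2.imwrite(f"pics/{n}2.png",p["color"][...,::-1]); np.savez(n+"2.npz",**{k:np.array(v) for k,v in p.items()})
a=cv2.imread("pics/wrist2.png");b=cv2.imread("pics/scene2.png")[120:360,150:470];b=cv2.resize(b,(640,480))
cv2.imwrite("pics/c2.png",cv2.resize(np.vstack([a,b]),(450,600)))
E
```

```text
{'clock': 5.275, 'qpos': array([ 0.17624962,  0.74433837, -0.00609478,  2.12305757,  0.01540038,
        0.27371532,  1.77502682]), 'qd': array([-0.00100495, -0.00053293,  0.00099143, -0.00032812, -0.0003859 ,
       -0.00249879,  0.00103881]), 'tau': array([-2.88696756e-02, -4.62981749e+01,  6.44008666e-01, -6.03891626e+00,
        1.71782871e-03, -1.87782277e-01,  1.08449134e-03]), 'eef_pos': array([ 470.47760168, -110.28001675,    2.32      ]), 'tool_rot': array([-3.14144651e+00,  5.01737652e-04, -3.09430379e+00]), 'force': array([-0.91273279,  0.68344117,  6.27371473]), 'torque': array([0.02438746, 0.13638439, 0.0278989 ]), 'width': 30.031741938426055}
```

View pics/c2.png

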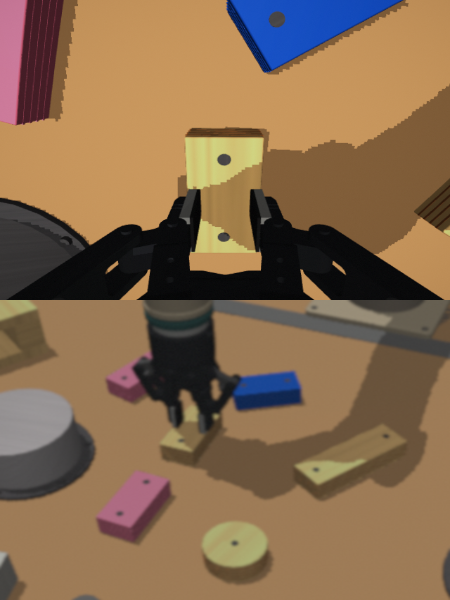

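```bash
python3 - <<'E'
from h import *
p=dict(np.load("wrist2.npz")); P=cloud(p); c=p["color"]
cv2.imwrite("pics/w2c.png",cv2.resize(c[150:430,200:440,::-1],None,fx=2,fy=2,interpolation=0))
for v in range(180,400,12):
    print(v,[tuple(np.round(P[v,u]).astype(int).tolist()) for u in (270,282,290,317,350,357,365)])
E
```

```text
180 [(414, -135, 2), (414, -130, 2), (414, -126, 1), (413, -114, 1), (413, -98, 0), (413, -95, 1), (412, -91, 2)]
192 [(420, -135, 1), (420, -130, 0), (419, -126, 2), (419, -113, 1), (418, -98, 1), (418, -95, 1), (418, -91, 1)]
204 [(426, -135, 1), (425, -130, 1), (425, -126, 1), (425, -113, 1), (424, -97, 1), (423, -94, 2), (424, -90, 1)]
216 [(426, -132, 25), (425, -127, 26), (425, -124, 26), (425, -113, 25), (424, -99, 25), (424, -97, 26), (424, -93, 25)]
228 [(429, -131, 32), (429, -127, 30), (429, -123, 31), (429, -113, 30), (428, -100, 31), (428, -97, 32), (427, -94, 32)]
240 [(434, -131, 32), (434, -127, 31), (434, -123, 31), (433, -112, 31), (433, -99, 31), (432, -96, 32), (432, -93, 31)]
252 [(440, -131, 30), (439, -126, 31), (439, -123, 31), (438, -112, 31), (438, -99, 31), (438, -96, 31), (437, -93, 32)]
264 [(445, -131, 31), (444, -126, 32), (444, -123, 31), (444, -112, 31), (443, -98, 31), (443, -96, 31), (443, -92, 30)]
276 [(450, -131, 31), (450, -126, 31), (449, -123, 32), (449, -112, 31), (448, -98, 31), (448, -95, 31), (449, -92, 29)]
288 [(456, -131, 30), (455, -12
[... 480 characters left out ...]
 -125, 46), (477, -122, 32), (477, -111, 31), (477, -96, 31), (469, -95, 43), (458, -95, 62)]
348 [(460, -126, 69), (473, -124, 48), (484, -122, 31), (483, -110, 31), (483, -96, 31), (473, -95, 46), (459, -95, 67)]
360 [(464, -126, 69), (477, -124, 50), (491, -122, 31), (490, -110, 31), (489, -95, 31), (478, -94, 47), (463, -95, 68)]
372 [(468, -126, 70), (497, -126, 31), (497, -122, 31), (496, -110, 32), (496, -95, 30), (495, -92, 32), (467, -95, 69)]
384 [(472, -126, 71), (503, -126, 31), (503, -122, 32), (503, -109, 31), (501, -94, 32), (501, -91, 32), (472, -94, 69)]
396 [(476, -126, 72), (510, -125, 32), (510, -122, 31), (509, -109, 32), (508, -94, 32), (509, -90, 31), (391, -113, 173)]
```

View pics/w2c.png

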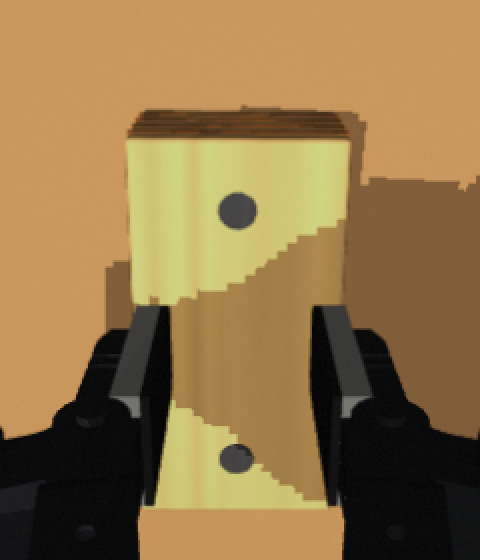

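```bash
python3 - <<'E'
from h import *
p=imaging.get_image("wrist"); P=cloud(p); s=ctrl.read_state(); print(s["clock"],s["eef_pos"],s["force"],s["width"])
for n in ("wrist0","wrist2"):
    q=dict(np.load(n+".npz")); E=q["extrinsics"]; t=np.array([162.6,629.36,204.0]) if n=="wrist0" else np.array([470.5,-110.3,2.3])
    C=cloud(q)-t; d=q["range_z"]
    m=(d>0)&(np.abs(C[...,2])<110)&(np.hypot(C[...,0],C[...,1])<70)&(C[...,2]>(-60 if n=="wrist0" else 33))
    print(n,E[2,3]-t[2],m.sum(),"min z of gripper rel TCP",np.percentile(C[m][:,2],[0,1,2,5,10,25]) if m.any() else None)
    print(" camera->TCP in cam frame",E[:3,:3].T@(t-E[:3,3]))
E
python3 - <<'E'
import cv2
a=cv2.imread("pics/wrist0.png");b=cv2.imread("pics/scene2.png")[150:300,200:400]
cv2.imwrite("pics/d.png",cv2.resize(b,(800,600),interpolation=cv2.INTER_CUBIC))
E
```

```text
5.475 [ 470.45230599 -110.23153248    2.32277671] [-0.568864   -0.13916928  5.70210549] 29.96418653173572
wrist0 171.07288669127837 35074 min z of gripper rel TCP [40.73416652 45.99109451 48.6241384  54.65328897 63.40843892 86.43098365]
 camera->TCP in cam frame [ -0.55465412  23.07018385 187.26349431]
wrist2 171.01595345660755 39107 min z of gripper rel TCP [33.00318784 38.38024724 42.03577934 52.07223342 66.08503191 82.68258843]
 camera->TCP in cam frame [ -0.78411047  22.87435252 187.19006459]
```

View pics/d.png

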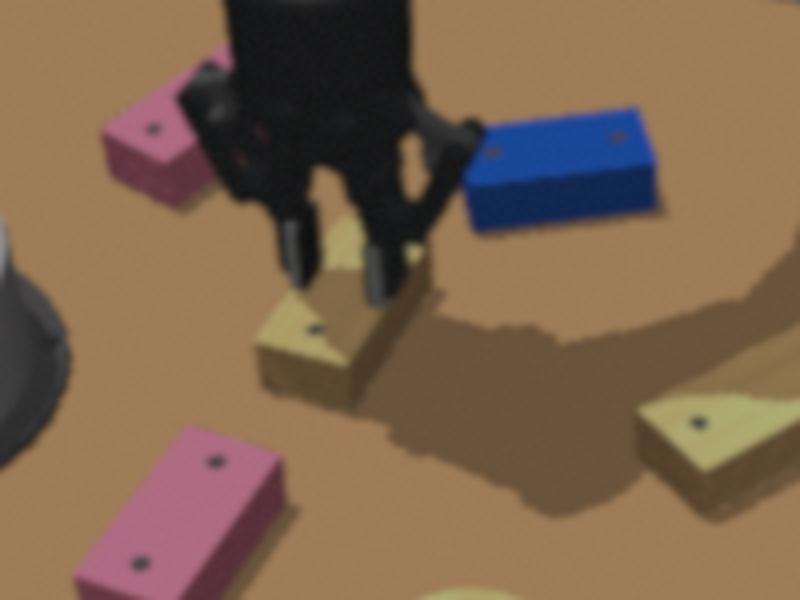

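View pics/wrist0.png

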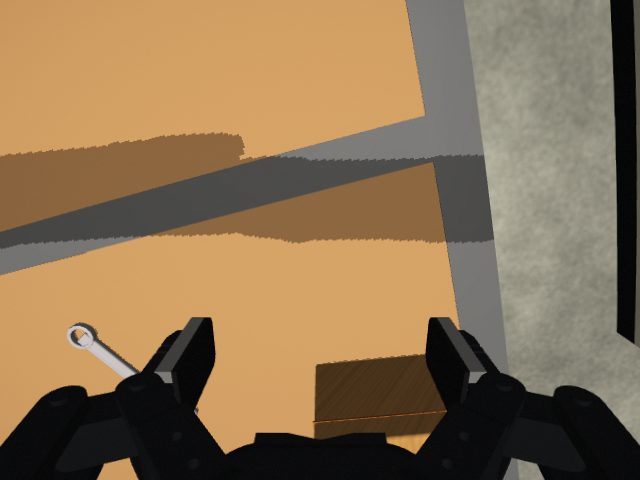

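```bash
python3 - <<'E'
from h import *
q=dict(np.load("wrist0.npz")); E=q["extrinsics"]; t=np.array([162.6,629.36,204.0])
from scipy.spatial.transform import Rotation as R
T=R.from_euler("xyz",[3.14156,0,2.88873]).as_matrix()
C=(cloud(q)-t)@T
for v in range(318,400,10):
    print(v,[(u,tuple(np.round(C[v,u]).astype(int).tolist())) for u in (160,175,190,200,205,208,211,213)])
E
```

```text
318 [(160, (-124, -182, 202)), (175, (-124, -165, 202)), (190, (12, -49, -46)), (200, (12, -45, -47)), (205, (12, -43, -47)), (208, (11, -42, -45)), (211, (-124, -124, 203)), (213, (-123, -121, 202))]
328 [(160, (-137, -184, 203)), (175, (-137, -166, 203)), (190, (12, -46, -54)), (200, (12, -43, -53)), (205, (10, -42, -50)), (208, (8, -42, -47)), (211, (7, -42, -45)), (213, (-136, -122, 202))]
338 [(160, (-150, -186, 203)), (175, (7, -53, -53)), (190, (12, -44, -61)), (200, (10, -42, -57)), (205, (5, -43, -50)), (208, (4, -42, -47)), (211, (1, -43, -44)), (213, (1, -42, -42))]
348 [(160, (8, -55, -61)), (175, (12, -47, -67)), (190, (11, -42, -66)), (200, (5, -43, -57)), (205, (3, -42, -53)), (208, (0, -42, -49)), (211, (-2, -42, -46)), (213, (-3, -42, -43))]
358 [(160, (8, -52, -67)), (175, (12, -45, -73)), (190, (9, -42, -68)), (200, (2, -42, -58)), (205, (-1, -42, -54)), (208, (-3, -42, -51)), (211, (-5, -42, -47)), (213, (-7, -42, -45))]
368 [(160, (12, -48, -78)), (175, (12, -43, -78)), (190, (6, -42, -69)), (200, (-1, -42, -59)), (205, (-4, -42, -55)), (208, (-7, -42, -52)), (211, (-10, -43, -47)), (213, (-191, -128, 203))]
378 [(160, (13, -45, -84)), (175, (10, -43, -79)), (190, (2, -42, -70)), (200, (-4, -42, -61)), (205, (-9, -43, -55)), (208, (-205, -135, 203)), (211, (-206, -131, 203)), (213, (-205, -129, 203))]
388 [(160, (13, -43, -88)), (175, (5, -43, -79)), (190, (-1, -42, -70)), (200, (-8, -42, -62)), (205, (-220, -140, 203)), (208, (-219, -136, 202)), (211, (-219, -133, 202)), (213, (-220, -130, 203))]
398 [(160, (13, -41, -93)), (175, (2, -44, -79)), (190, (-3, -42, -72)), (200, (-235, -148, 203)), (205, (-234, -141, 202)), (208, (-234, -138, 202)), (211, (-235, -134, 203)), (213, (-235, -132, 203))]
```

Request:
{"api": "drive_tool", "payload": {"deltas": "0 0 -0.02 0 0.03; 0 0 -0.06 0 0.085; 0 0 -0.06 0 0.085; 0 0 -0.06 0 0.085; 0 0 -0.06 0 0.085"}}

```text
clock: 6.1
eef_pos: [469.4, -110.0, 61.1]
tool_rot: [3.141, -0.002, -3.094]
force: [-0.6, -0.3, -0.7]
width: 84.9
```

```bash
python3 - <<'E'
from h import *
print(ctrl.grip_point_offset)
p=imaging.get_image("wrist"); cv2.imwrite("pics/wrist3.png",p["color"][...,::-1])
P=cloud(p);s=ctrl.read_state();print(s["clock"],s["eef_pos"],s["tool_rot"],s["width"],s["force"])
m=((P[...,2]>24)&(P[...,2]<38)&(p["range_z"]>0)).astype(np.uint8)
k,l,st,ce=cv2.connectedComponentsWithStats(m)
for i in range(1,k):
    if st[i,4]>2000:
        q=P[l==i]; print(ce[i],st[i,4],cv2.minAreaRect(q[:,:2].astype(np.float32)),np.median(q[:,2]))
from scipy.spatial.transform import Rotation as R
C=(P-s["eef_pos"])@R.from_euler("xyz",s["tool_rot"]).as_matrix()
for v in (340,360): print([tuple(np.round(C[v,u]).astype(int).tolist()) for u in (200,208,212,420,428,434,440)])
E
```

```text
18.700000000000003
6.15 [ 469.45910011 -109.99644656   61.03999413] [ 3.14111138e+00 -2.01601718e-03 -3.09413901e+00] 85.02712894929483 [ 0.39192537 -0.28160997 -0.11708947]
[77.3084303  84.60095321] 16156 ((373.6019287109375, -241.04498291015625), (47.117374420166016, 91.02963256835938), 75.61161041259766) 31.030672280064536
[412.36877552  44.54015906] 13957 ((340.5683288574219, -64.66808319091797), (45.62883758544922, 90.86328125), 33.8136100769043) 31.11169420762772
[318.11521071 265.29562308] 11058 ((469.77410888671875, -110.1298828125), (90.42130279541016, 45.141414642333984), 2.3202710151672363) 31.196766028286362
[605.61920426 288.62766291] 6384 ((468.4219665527344, 75.38447570800781), (46.99195098876953, 78.17992401123047), 59.58358383178711) 31.055668067626783
[ 77.6767358  336.48422002] 2218 ((521.2487182617188, -267.09722900390625), (94.9109878540039, 20.091455459594727), 65.72589111328125) 31.020858116043073
[312.61259921 420.54861111] 2016 ((581.4285888671875, -109.5311050415039), (24.086727142333984, 44.799720764160156), 0.5749540328979492) 31.042333317248378
[(8, -42, -56), (3, -42, -49), (1, -42, -45), (-63, 72, 58), (1, 43, -44), (4, 44, -50), (8, 44, -56)]
[(3, -41, -61), (-3, -41, -52), (-8, -42, -45), (-81, 74, 59), (-7, 43, -47), (-2, 43, -54), (1, 44, -59)]
```

View pics/wrist3.png

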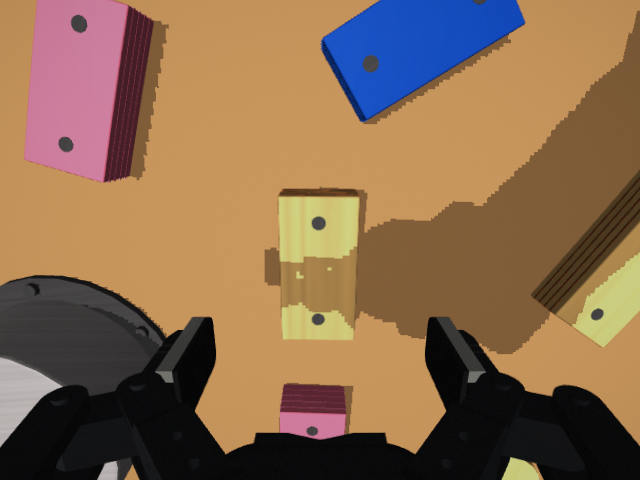

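Request:
{"api": "drive_tool", "payload": {"deltas": "0 0 0.04 0 0.085; 0 0 0.065 0 0.085; 0 0 0.076 0 0.085; 0 0 0.076 0 0.085; 0 0 0.08 0 0.085; 0 0 0.084 0 0.085; 0 0 0.084 0 0.085"}}

```text
clock: 7.02
eef_pos: [470.8, -110.4, -21.3]
tool_rot: [3.141, 0.002, -3.094]
force: [0.3, -0.1, -0.2]
width: 85.2
```

Request:
{"api": "drive_tool", "payload": {"deltas": "0 0 0.003 0 0.06; 0 0 0.003 0 0.03; 0 0 0.003 0 0.03; 0 0 0.003 0 0.03; 0 0 0.003 0 0.03; 0 0 0.003 0 0.03"}}

```text
clock: 7.78
eef_pos: [470.5, -110.3, -24.3]
tool_rot: [-3.141, 0.001, -3.094]
force: [-0.7, -1.1, 5.3]
width: 44.0
```

Request:
{"api": "drive_tool", "payload": {"deltas": "0 0 -0.01 0 0.03; 0 0 -0.03 0 0.03; 0 0 -0.06 0 0.03; 0 0 -0.09 0 0.03; 0 0 -0.12 0 0.03; 0 0 -0.12 0 0.03; 0 0 -0.12 0 0.03"}}

```text
clock: 8.65
eef_pos: [469.7, -110.2, 94.8]
tool_rot: [3.141, -0.001, -3.094]
force: [-0.1, 0.1, -1.1]
width: 44.0
```

```bash
python3 - <<'E'
from h import *
p=imaging.get_image("wrist"); cv2.imwrite("pics/wrist4.png",p["color"][...,::-1])
P=cloud(p);s=ctrl.read_state();print(s["clock"],s["eef_pos"],s["tool_rot"],s["width"],s["force"])
v,u=np.mgrid[:480,:640]
c=p["color"].astype(int)
m=(p["range_z"]>0)&(P[...,2]>110)&(P[...,2]<165)&(c[...,1]>80)&(c[...,0]>100)
k,l,st,ce=cv2.connectedComponentsWithStats(m.astype(np.uint8)); i=1+np.argmax(st[1:,4]); q=P[l==i]
print(ce[i],st[i],cv2.minAreaRect(q[:,:2].astype(np.float32)),np.percentile(q[:,2],[5,50,95]))
q=q[abs(q[:,2]-np.median(q[:,2]))<4]; A=np.c_[q[:,:2]-q[:,:2].mean(0),np.ones(len(q))]; print("plane",np.linalg.lstsq(A,q[:,2],rcond=None)[0])
p=imaging.get_image("scene"); cv2.imwrite("pics/scene4.png",p["color"][...,::-1])
E
```

```text
8.7 [ 469.40210209 -110.07096519   94.32201777] [ 3.14121097e+00 -1.67343251e-03 -3.09418796e+00] 43.60047979484806 [-0.86094798  1.32946987 -0.73771172]
[319.93511227 332.04951408] [  250   233   139   207 23872] ((465.88616943359375, -110.94468688964844), (84.6000747680664, 54.07136917114258), 2.8187448978424072) [149.25673477 150.19943253 151.10989362]
plane [-6.59296055e-04  4.47418161e-04  1.50196810e+02]
```

View pics/wrist4.png

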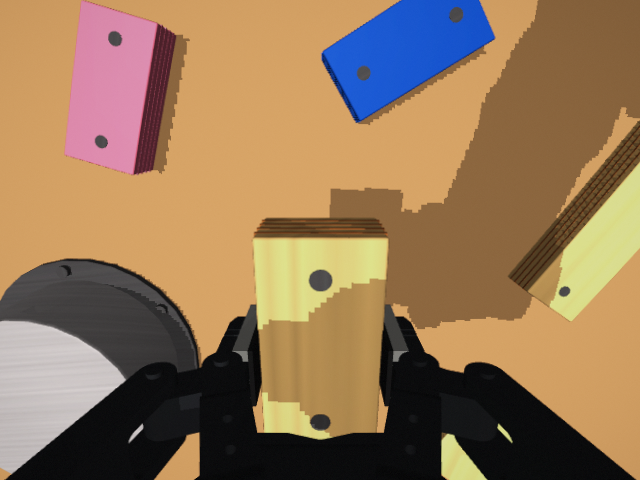

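View pics/scene4.png

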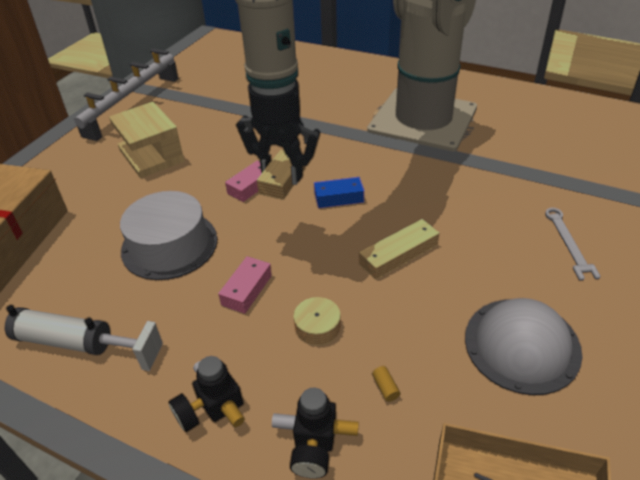

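Request:
{"api": "drive_tool", "payload": {"deltas": "-0.01 0.022 0 0 0.03; -0.029 0.064 0 0 0.03; -0.05 0.112 0 0 0.03; -0.073 0.162 0 0 0.03; -0.096 0.212 0 0 0.03; -0.119 0.262 0 0 0.03; -0.141 0.312 0 0 0.03; -0.163 0.362 0 0 0.03; -0.179 0.398 0 0 0.03; -0.188 0.418 0 0 0.03; -0.19 0.4235 0 0 0.03; -0.19 0.4235 0 0 0.03"}}

```text
clock: 10.25
eef_pos: [639.2, 320.9, 93.8]
tool_rot: [-3.14, -0.002, -3.094]
force: [0.2, 0.4, 0.4]
width: 43.9
```

```bash
python3 - <<'E'
from h import *
from scipy.optimize import least_squares
p=imaging.get_image("wrist"); cv2.imwrite("pics/wrist5.png",p["color"][...,::-1])
P=cloud(p);s=ctrl.read_state();print(s["clock"],s["eef_pos"],s["tool_rot"],s["width"],s["force"])
q=P[(p["range_z"]>0)&(P[...,2]>15)&(P[...,2]<90)&(np.hypot(P[...,0]-553,P[...,1]-322)<72)]
f=least_squares(lambda x:np.linalg.norm(q-x[:3],axis=1)-x[3],[553,322,0,70],loss="soft_l1",f_scale=2); print(" dome",f.x,len(q),np.percentile(q[:,2],99.5))
f=least_squares(lambda x:np.linalg.norm(q-np.r_[x[:2],1],axis=1)-70,[553,322],loss="soft_l1",f_scale=2); print(" dome",f.x)
E
```

```text
10.3 [639.50403943 320.18386169  94.14090149] [-3.13970188e+00 -1.52582530e-03 -3.09494963e+00] 43.757359220194814 [ 0.5899206  -0.59281389 -0.16206891]
 dome [552.8524186  323.50291797   1.4022586   69.6517419 ] 37354 71.51292383083539
 dome [552.86561928 323.51262933]
```

View pics/wrist5.png

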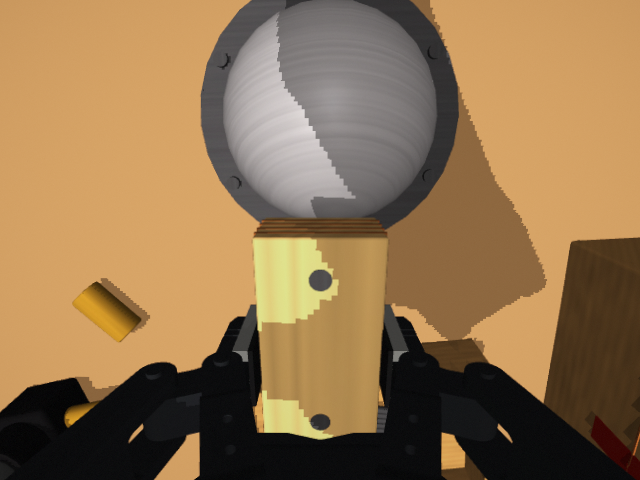

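Request:
{"api": "drive_tool", "payload": {"deltas": "0.012 0.001 0 0 0.03; 0.036 0.002 0 0 0.03; 0.06 0.004 0 0 0.03; 0.078 0.005 0 0 0.03; 0.0862 0.0056 0 0 0.03; 0.0862 0.0056 0.01 0 0.03; 0.0862 0.0056 0.025 0 0.03; 0.0862 0.0056 0.035 0 0.03; 0.0862 0.0056 0.039 0 0.03; 0.0862 0.0056 0.039 0 0.03; 0.0862 0.0056 0.039 0 0.03"}}

```text
clock: 11.68
eef_pos: [553.9, 323.6, 56.3]
tool_rot: [3.141, 0.001, -3.094]
force: [0.4, 0.5, -0.3]
width: 44.0
```

```bash
python3 - <<'E'
from h import *
s=ctrl.read_state();print(s["clock"],s["eef_pos"],s["tool_rot"],s["width"],s["force"])
for n in ("scene","top"):
    p=imaging.get_image(n); cv2.imwrite(f"pics/{n}6.png",p["color"][...,::-1]); np.savez(n+"6.npz",**{k:np.array(v) for k,v in p.items()})
a=cv2.imread("pics/scene6.png")[230:410,440:640]
cv2.imwrite("pics/e6.png",cv2.resize(a,(660,594),interpolation=cv2.INTER_CUBIC))
E
```

```text
11.675 [553.93965891 323.6130049   56.3055316 ] [ 3.14116172e+00  5.97834654e-04 -3.09424401e+00] 44.000480506434805 [ 0.39407581  0.50143314 -0.28596458]
```

View pics/e6.png

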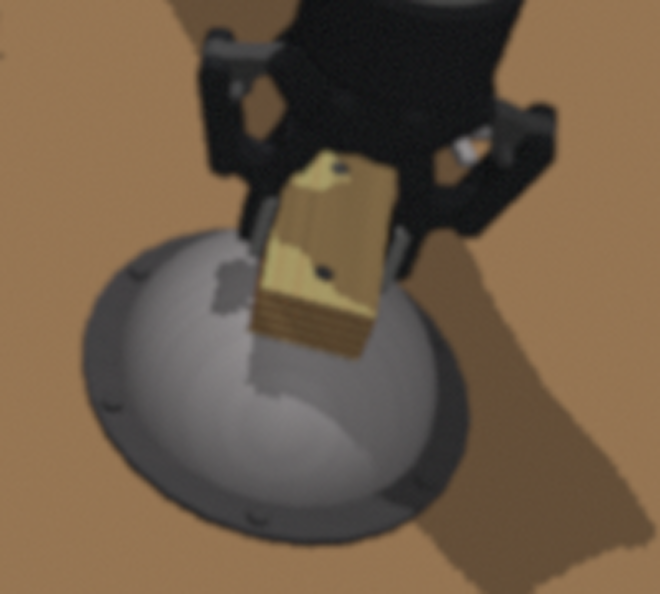

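```bash
python3 - <<'E'
from h import *
for n,dx in (("scene",np.array([554.6,322.4])),("top",np.array([551.7,322.4]))):
    p=dict(np.load(n+"6.npz")); P=cloud(p); c=p["color"].astype(int)
    m=(p["range_z"]>0)&(abs(P[...,2]-112)<7)&(np.hypot(P[...,0]-553,P[...,1]-323)<75)&(c[...,0]-c[...,2]>25)
    q=P[m]; print(n,m.sum())
    if m.sum()>50: print(np.percentile(q,[1,50,99],axis=0).round(1).tolist(),cv2.minAreaRect(q[:,:2].astype(np.float32)))
    print("apex->",dx)
E
```

```text
scene 1548
[[518.6, 302.0, 105.6], [567.0, 325.5, 109.8], [601.6, 346.7, 112.5]] ((562.1539306640625, 324.86444091796875), (87.96540069580078, 68.69501495361328), 19.12110710144043)
apex-> [554.6 322.4]
top 579
[[506.7, 299.3, 106.2], [530.7, 315.2, 111.1], [595.4, 337.9, 114.9]] ((550.777587890625, 320.5477600097656), (90.81800079345703, 41.2696647644043), 3.8472111225128174)
apex-> [551.7 322.4]
```

Request:
{"api": "drive_tool", "payload": {"deltas": "0 0 0.003 0 0.03; 0 0 0.006 0 0.03; 0 0 0.008 0 0.03; 0 0 0.009 0 0.03; 0 0 0.009 0 0.03"}}

```text
clock: 12.4
eef_pos: [553.5, 323.4, 46.9]
tool_rot: [-3.142, -0.0, -3.094]
force: [0.3, 0.3, -1.9]
width: 44.2
```

Request:
{"api": "drive_tool", "payload": {"deltas": "0 0 0.0005 0 0.03; 0 0 0.001 0 0.03; 0 0 0.001 0 0.03"}}

```text
clock: 12.78
eef_pos: [553.6, 323.4, 46.0]
tool_rot: [3.142, -0.0, -3.094]
force: [0.4, -0.4, -1.3]
width: 44.0
```

Request:
{"api": "drive_tool", "payload": {"deltas": "0 0 0.0005 0 0.03; 0 0 0.001 0 0.03; 0 0 0.001 0 0.03"}}

```text
clock: 13.15
eef_pos: [553.7, 323.4, 45.7]
tool_rot: [3.142, 0.0, -3.094]
force: [-1.5, -0.8, 5.2]
width: 44.0
```

Request:
{"api": "drive_tool", "payload": {"deltas": "0 0 -0.0003 0 0.043; 0 0 -0.0003 0 0.045; 0 0 -0.0003 0 0.048; 0 0 -0.0003 0 0.052; 0 0 -0.0003 0 0.06; 0 0 -0.0003 0 0.07; 0 0 -0.0003 0 0.07"}}

```text
clock: 14.02
eef_pos: [553.7, 323.4, 45.3]
tool_rot: [3.142, 0.0, -3.094]
force: [-0.6, 0.5, 0.6]
width: 69.9
```

```bash
python3 - <<'E'
from h import *
s=ctrl.read_state();print(s["clock"],s["eef_pos"],s["width"],s["force"])
for n in ("scene","wrist"):
    p=imaging.get_image(n); cv2.imwrite(f"pics/{n}7.png",p["color"][...,::-1]); np.savez(n+"7.npz",**{k:np.array(v) for k,v in p.items()})
a=cv2.resize(cv2.imread("pics/scene7.png")[230:410,440:640],(400,360)); b=cv2.resize(cv2.imread("pics/wrist7.png"),(400,300))
b=cv2.copyMakeBorder(b,0,60,0,0,0)
cv2.imwrite("pics/e7.png",np.hstack([a,b]))
E
```

```text
14.025 [553.65859107 323.36543387  45.30111736] 69.88044629551032 [-0.55688477  0.5335943   0.55914579]
```

View pics/e7.png

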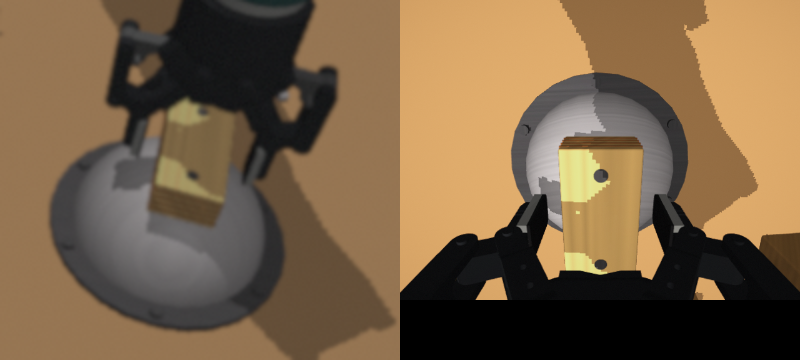

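The pad stays on the dome with the jaws open on both sides. Next I retreat straight up.

Request:
{"api": "drive_tool", "payload": {"deltas": "0 0 -0.01 0 0.07; 0 0 -0.03 0 0.07; 0 0 -0.06 0 0.07; 0 0 -0.1 0 0.07; 0 0 -0.15 0 0.07; 0 0 -0.18 0 0.07; 0 0 -0.18 0 0.07; 0 0 -0.18 0 0.07"}}

```text
clock: 15.12
eef_pos: [553.3, 323.1, 225.6]
tool_rot: [-3.141, -0.0, -3.094]
force: [-0.0, -0.2, 0.2]
width: 69.9
```

Request:
{"api": "drive_tool", "payload": {"deltas": "-0.05 0 0 0 0.07; -0.09 0 0 0 0.07; -0.09 0 0 0 0.07; -0.09 0 0 0 0.07; -0.09 0 0 0 0.07; -0.09 0 0 0 0.07; -0.09 0 0 0 0.07; -0.09 0 0 0 0.07; -0.09 0 0 0 0.07; -0.09 0 0 0 0.07"}}

```text
clock: 16.38
eef_pos: [643.5, 327.6, 225.3]
tool_rot: [-3.142, -0.0, -3.094]
force: [0.3, -0.5, -0.1]
width: 69.9
```

```bash
python3 - <<'E'
from h import *
for j in range(2):
    s=ctrl.read_state();print(s["clock"],s["eef_pos"],s["force"])
    p=imaging.get_image("wrist"); P=cloud(p); c=p["color"].astype(int)
    m=(p["range_z"]>0)&(P[...,2]>90)&(P[...,2]<115)&(np.hypot(P[...,0]-553,P[...,1]-323)<70)
    q=P[m]; A=np.c_[q[:,:2]-[553,323],np.ones(len(q))]; print(m.sum(),cv2.minAreaRect(q[:,:2].astype(np.float32)),"plane",np.linalg.lstsq(A,q[:,2],rcond=None)[0])
    for _ in range(8): imaging.get_image("top")
cv2.imwrite("pics/wrist8.png",p["color"][...,::-1])
p=imaging.get_image("top");P=cloud(p);cv2.imwrite("pics/top8.png",p["color"][...,::-1])
for t in ("long_pad","round_pad"): print(t,[np.round(px(p,*r["point"])).tolist() for r in models.spot_in(p,t)[:2]])
E
```

```text
16.375 [643.52445419 327.60530619 225.30767286] [ 0.33178046 -0.45642901 -0.06490161]
7334 ((553.1161499023438, 324.58453369140625), (89.22478485107422, 44.78641891479492), 2.7514326572418213) plane [ 6.24164599e-04 -8.35902210e-03  1.01104675e+02]
16.825 [643.51111395 327.62247888 225.28384583] [ 0.01306862 -0.07698808  0.24937323]
7336 ((553.0589599609375, 324.4856262207031), (89.37554168701172, 44.79225540161133), 2.616999387741089) plane [-1.02569826e-04 -7.89546433e-03  1.01109764e+02]
long_pad [[441.0, 90.0, 31.0]]
round_pad [[638.0, 34.0, 33.0]]
```

View pics/wrist8.png

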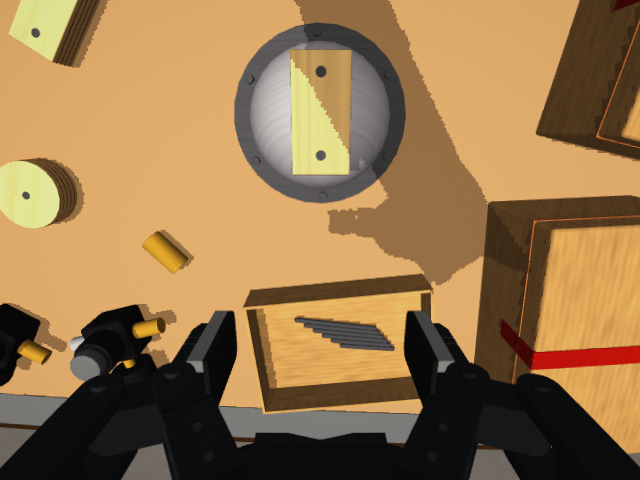

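View pics/top8.png

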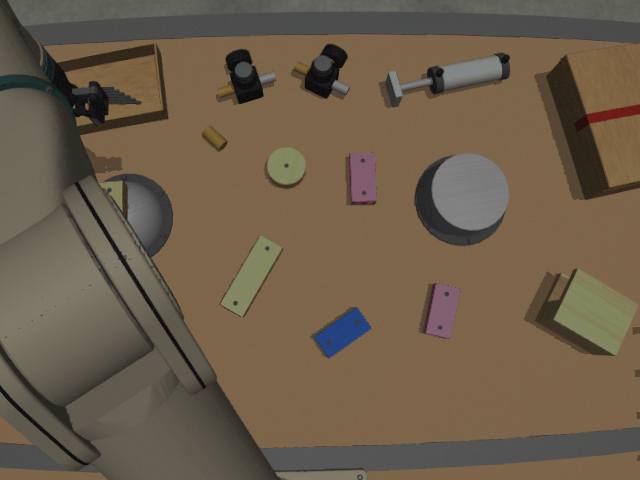

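The wrist image shows the pad at about (321,112), level and centred on the dome. The top image shows the long pad at (252,276) and the round pad at (286,167), both where they started. Handing in.

```bash
python3 -c "
from cell import ctrl
print(ctrl.finish_job())"
```

```text
the job is handed in; nothing more can be done
None
```

I set the short plywood pad on the steel dome, released it gently and backed the arm clear, then handed the job in at about 17 s.

**Last checks**
- **Pad:** Two looks 0.45 s apart put its centre at about (553, 324.5) mm. I measured the dome's axis at about (553, 323) mm, so the pad is 1–2 mm off. Its tilt was under 0.01 rad, its top was at about 101 mm, and it was still.
- **Setting down:** The wrist force was about 5 N at contact, and the arm touched nothing afterwards.
- **Long and round pads:** The detector put them 4–6 mm from its first readings. That is within its scatter, and in the pictures neither had moved.

**What disagreed**
- **First grasp missed:** The fingers closed on top of the pad, with about 6 N and no shift of the pad. The wrist depth picture showed the fingertips about 29 mm further back than the stated TCP. I went about 27 mm deeper, where the grip held at 44 mm opening.
- **Cameras:** They differed by about 3 mm in x on both the dome and the pad, so I took the wrist camera's measurement in between.

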